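Close a casting pot: four lever nuts in cross order, then work the relief lever

ROBOT

A 6-joint arm with a two-finger parallel gripper is mounted at the origin on the work surface. World frame = base frame: x ahead of the robot, y to its left, z up, the work surface at z = 0. Lengths are in m, angles in rad, forces in N, time in s.
With the tool pointing down it reaches from about 0.325 to 0.775 m from the base axis. Payload 9.3 kg.
Tool frame: the origin (TCP) lies on the mounting face of the last link; the fingertips stand 173 mm ahead of it and the grasp point (between the pads) lies 155 mm ahead of it; z points along the fingers, y is the line along which they close (so a half turn about z gives the same grasp; the last joint's range is limited). The gripper opens to 85 mm and grips with 20 to 120 N. Pads are 22 mm wide; open, the fingers measure 114 mm over their backs; the gripper's body (76 mm by 85 mm) begins 54 mm behind the grasp point. The pads swing forward as they close: fully open they stand 13 mm farther back than shut.
Start: joints at [-1.33, 0.259, 0.021, 1.334, 0, 1.418], TCP at [0.211, -0.508, 0.405] pointing down, gripper open.
Joint ranges: [-3.04, 3.04], [-0.91, 1.82], [-1.04, 1.36], [-1.92, 1.95], [-1.52, 1.45], [-3.14, 3.14]. Speed limits (rad/s): [2.22, 2.22, 2.79, 3.14, 3.14, 3.14].

INTERFACE

Orientations are given as [roll, pitch, yaw] about the fixed x, y, z axes, in that order (R = Rz(yaw) Ry(pitch) Rx(roll)).
In Python, from rig import arm gives the robot as it stands.
- The arm moves only by the tool drive_tool, never from a script. Its argument "steps" is a list of rows, each an object of numbers: "rx", "ry", "rz": the turn, a rotation vector about the tool's x, y, z in rad; "x", "y", "z": the shift along the tool's x, y, z in m; "fingers": the opening in per cent of the stroke, from 0 (shut) to 100 (fully open). A call has 1 to 8 rows; each row is the pose to reach, as a shift and turn from the pose commanded when the call began, along the tool's axes at that moment; what a row does not reach only later rows make up. A row lasts 1/8 s, in which the tool goes at most 62.5 mm and 10.7 degrees, less where a joint would pass 70% of its speed; a pose out of reach is approached as far as the arm can. A call with a gripper value outside its range is refused whole. The fingers move at their own pace and stop on an object; "newtons" is the grip in N (left out, the last holds). Time passes only in rows, so rows that repeat a pose let the fingers close. It gives the time, the measured TCP pose, the force, the opening and the grip force at its end, in the units of the state.
- arm.sense(): the state, without advancing time (a new reading comes with each control period).
- arm.read_camera(name): name is "side" or "top" or "wrist"; returns the picture (420x560x3 uint8, blue, green, red); there is no depth.
- arm.calibration(name): a dict with "K" (3x3 intrinsics, pixels), "R" (3x3) and "t" (3): a world point X has camera coordinates R X + t. Camera axes: x right, y down, z forward; pixel columns grow to the right and rows downward; lengths in m; the calibration is good to about 2 mm. A picture is of the moment at which its call begins: read the wrist's pose just before it. calibration takes no time and is no camera call; for the wrist camera it gives the pose at the moment of the call.
- arm.job_done(): hands the job in; it is judged then, once.
Trained networks look in the newest picture that a camera, given by its name, has taken for a name from the list of things; names that differ only in an ending like _2 or _b are one class to them, and where a whole thing is asked for, a point or a joint stands for the part that bears it (a point fixed in the world has none). Each returns a list of dicts, best first, with "p" (0 to 1); they miss things now and then, are a little off and sometimes report something else, mostly with a low value. They report only what shows in the picture. A call takes as long as a camera call.
- arm.spot_in(camera, target): "centre" ([row, column] in pixels, amid what is visible of it).
- arm.outline_of(camera, target): "mask" (420x560 bool, what is visible of it) and "centre" ([row, column] in pixels, amid what is visible of it).
The state is a dict: "time": time; "joint_positions": joint angles; "joint_vel": joint speeds; "effort": joint torques, N m; "tcp_pos": TCP position; "eef_rot": TCP orientation; "wrist_force": force on the tool from outside, world axes, zero at the start; "wrist_torque": the same for the moment, N m; "finger_gap": finger opening in m; "finger_force": force on a finger pad.
Only numpy, scipy, OpenCV 4.12 (cv2) and the standard library are available. Lean on these libraries where they do the work, as an engineer would, in place of code of your own. Each camera call takes 0.05 s, during which the arm holds its last target. There are 200 camera calls.

TASK

Close the small casting pot on the cutting mat: turn its four lever nuts clockwise (seen from above) about half a turn each, until each comes to its stop, in cross order - any nut first, then the one diagonally opposite it, then the other opposite pair - so that the lid comes down evenly. Then swing the sprung relief lever in the middle of the lid over to its stop and let it spring back. Leave the model and the three jars where they are.

Things in the scene. Friction and masses are not known exactly. Their poses are not given: they have to be found in the camera images.
- pot: Grey casting pot, fixed on the 2 mm mat; origin under its centre, z up, x the way the relief lever is pushed. Body 148 mm across, flange and lid 224 mm across. The four nuts stand on a circle of 88 mm radius, at 45, 135, 225 and 315 degrees anticlockwise from x (nut0 to nut3), so 0 and 2 are opposite, 1 and 3 are opposite.
- lid_top (a point): Centre of the top face of the pot's aluminium lid (224 mm across, 12 mm thick); axes as the pot's. About 123 mm above the table with the nuts loose, 118 mm when all are home. Each nut turned lowers its own side 2.5 mm, its neighbours 1.25 mm, the opposite side not at all, so the lid is up to about 1 degree off level on the way.
- nut0_axis (a point): Nut 0: point on its upright axis at mid-height of its lever, 20 mm (later up to 23 mm) above the lid's top face; x points along the lever, z up. Steel hub 34 mm across (26 mm above 10 mm), 28 mm tall, its stud ending 33 to 38 mm over the lid. One lever to one side: black flat-sided bar 14 mm wide, 12 to 28 mm above the lid, ending in a ball. It can be pushed round by its side.
- nut0_ball (a point): Centre of the 22 mm ball at the end of nut 0's lever, 58 mm from the nut's axis, at mid-height of the lever.
- nut0 (a joint): Turn of the nut, rad, growing clockwise from above; starts at 0 to 0.45, firm stop at 3.14. At 0 the lever points 90 degrees anticlockwise from outward (lid centre to nut), at 1.57 outward, at 3.14 90 degrees clockwise from outward. Friction 0.12 N m (3 N at 42 mm); stays where it is left.
- nut1_axis (a point): Nut 1: point on its upright axis at mid-height of its lever, 20 mm (later up to 23 mm) above the lid's top face; x points along the lever, z up. Same make as nut 0; opposite nut 3.
- nut1_ball (a point): Centre of the 22 mm ball at the end of nut 1's lever, 58 mm from the nut's axis, at mid-height of the lever.
- nut1 (a joint): Turn of this nut, as for nut0.
- nut2_axis (a point): Nut 2: point on its upright axis at mid-height of its lever, 20 mm (later up to 23 mm) above the lid's top face; x points along the lever, z up. Same make as nut 0; opposite nut 0.
- nut2_ball (a point): Centre of the 22 mm ball at the end of nut 2's lever, 58 mm from the nut's axis, at mid-height of the lever.
- nut2 (a joint): Turn of this nut, as for nut0.
- nut3_axis (a point): Nut 3: point on its upright axis at mid-height of its lever, 20 mm (later up to 23 mm) above the lid's top face; x points along the lever, z up. Same make as nut 0; opposite nut 1.
- nut3_ball (a point): Centre of the 22 mm ball at the end of nut 3's lever, 58 mm from the nut's axis, at mid-height of the lever.
- nut3 (a joint): Turn of this nut, as for nut0.
- relief_tip (a point): Axis of the cross-bar (16 mm thick, 30 mm long) atop the relief lever, 50 mm from its pivot. The lever is a steel paddle 24 mm wide (lid y), 9 mm thick; pivot along lid y, 18 mm above the lid's centre, between cheeks 44 mm over all, 24 mm above the lid. At rest it leans 20 degrees to lid -x (tip 65 mm above the lid, 17 mm to -x of centre), at its stop 20 degrees to +x.
- relief (a joint): Swing of the relief lever, rad: 0 at rest, 0.7 at its stop, growing as the top moves to the lid's +x. Sprung: 4 N at rest to 7 N at the stop, 40 mm above its pivot; returns by itself when let go.
- model_mid (a point): Middle (30 mm up) of a plastic model tank, 188 mm long, 100 mm wide, 72 mm tall, the barrel reaching 132 mm towards its -x. Bystander, loose.
- jar_small: Paint jar 38 mm across, 55 mm tall, origin under its centre. Bystander, loose.
- jar_tall: Jar 50 mm across, 85 mm tall, origin under its centre. Bystander, loose.
- jar_wide: Jar 60 mm across, 60 mm tall, origin under its centre. Bystander, loose.

How it is judged:
On the way, in this order (a step that is already met when the one before it is completed fails the run):
1. a first nut is home at its stop (value of joint any of nut0, nut1, nut2, nut3 above 2.85 rad), for 0.1 s.
2. the nut diagonally opposite is home too ((value of joint each of nut0, nut2 above 2.85 rad or value of joint each of nut1, nut3 above 2.85 rad)), for 0.1 s.
3. a third nut is home (((value of joint each of nut0, nut2 above 2.85 rad and value of joint any of nut1, nut3 above 2.85 rad) or (value of joint each of nut1, nut3 above 2.85 rad and value of joint any of nut0, nut2 above 2.85 rad))), for 0.1 s.
4. all four nuts are home (value of joint each of nut0, nut2, nut1, nut3 above 2.85 rad), for 0.1 s.
5. with all nuts home, the relief lever is at its stop (all of step 4 and value of joint relief above 0.6 rad), for 0.05 s.
At the end, for the whole second after the job is handed in: All four nuts are at their stops (joint above 2.85 of 3.14 rad) and at rest, the lid is down (its top under 119.5 mm above the table) and level within 0.006 rad, the relief lever is back at rest (below 0.1 rad), and the model and jars are within 20 mm of where they began (all of step 4 and value of joint relief below 0.1 rad and velocity of joint relief between -0.1 and 0.1 rad/s and velocity of joint each of nut0, nut1, nut2, nut3 below 0.05 rad/s and angle between lid_top's own z axis and vertical below 0.006 rad and height (world z) of lid_top below 0.1195 m and distance of each of model_mid, jar_small, jar_tall, jar_wide from where it was at the start of the episode below 0.02 m); the robot touches nothing.
It fails at once if a nut of the second pair turned (past 1.0 rad) before both nuts of the first opposite pair are home (value of joint any of nut0, nut2 above 1 rad and value of joint any of nut1, nut3 above 1 rad and not (value of joint each of nut0, nut2 above 2.85 rad or value of joint each of nut1, nut3 above 2.85 rad)).
It fails at once if the model or a jar moved more than 20 mm (distance of any of model_mid, jar_small, jar_tall, jar_wide from where it was at the start of the episode above 0.02 m).
It also fails if it takes over 72 s, if anything falls off the work surface, if the arm or the gripper's body presses on something with over 40 N, if the wrist force passes 120 N, or if a joint passes its speed limit or range.

## Working session

There is one attempt and no reset: what is moved stays moved. The work goes in short steps, Python scripts to look and compute and a tool call to move; the robot and the scene stay as the last step left them, time stands still between calls to the robot, and variables do not carry over. Pictures are saved under pics/ and viewed, at most 10 in all, crops included, and the job is handed in when it is done.

Besides the shell and the picture viewer there is one more tool, called after "Call:" by a JSON object that holds its "fn" and its "kwargs", one argument or row to a line. drive_tool: Moves the arm, as the interface text tells. Its arguments: {"type":"object","properties":{"steps":{"type":"array"},"newtons":{"type":"number"}},"required":["steps"]}

```bash
ls; mkdir -p pics; python3 - <<'E'
from rig import arm
import cv2,numpy as np
s=arm.sense();print(s['time'],s['tcp_pos'],s['eef_rot'],s['finger_gap'])
a=arm.read_camera('top');b=arm.read_camera('side')
cv2.imwrite('pics/a.png',a);cv2.imwrite('pics/b.png',b)
for c in ('top','side'):
    for n in ['lid_top','pot','nut0_axis','nut0_ball','nut1_ball','relief_tip','model_mid','jar_tall','jar_small','jar_wide']:
        print(c,n,[(np.round(d['centre']).tolist(),round(d['p'],2)) for d in arm.spot_in(c,n)][:6])
for c in ('top','side'):
    k=arm.calibration(c);print(c,k['K'],k['R'],k['t'])
print(arm.sense()['time'])
E
```

```text
pics
0.0 [ 0.21101144 -0.50785019  0.40406965] [-3.14026454e+00 -1.86511849e-04  3.93772779e-01] 0.08539689134424414
top lid_top [([230.0, 291.0], 0.78), ([254.0, 246.0], 0.57)]
top pot [([229.0, 287.0], 0.8)]
top nut0_axis [([194.0, 262.0], 0.56)]
top nut0_ball []
top nut1_ball [([253.0, 248.0], 0.62)]
top relief_tip [([230.0, 283.0], 0.73), ([255.0, 247.0], 0.54)]
top model_mid [([254.0, 146.0], 0.66)]
top jar_tall [([183.0, 438.0], 0.82), ([232.0, 443.0], 0.48)]
top jar_small [([233.0, 446.0], 0.83)]
top jar_wide [([289.0, 434.0], 0.64), ([234.0, 444.0], 0.5)]
side lid_top [([232.0, 267.0], 0.85)]
side pot [([240.0, 272.0], 0.89)]
side nut0_axis [([230.0, 226.0], 0.76)]
side nut0_ball [([229.0, 225.0], 0.56)]
side nut1_ball [([266.0, 271.0], 0.7)]
side relief_tip [([218.0, 275.0], 0.75), ([193.0, 265.0], 0.68), ([149.0, 299.0], 0.46), ([185.0, 380.0], 0.35)]
side model_mid [([376.0, 204.0], 0.81)]
side jar_tall [([150.0, 300.0], 0.91)]
side jar_small [([160.0, 337.0], 0.49), ([263.0, 274.0], 0.47), ([230.0, 226.0], 0.33)]
side jar_wide [([182.0, 376.0], 0.78)]
top [[440.57333322   0.         284.59340956]
 [  0.         440.57333322 216.07748432]
 [  0.           0.           1.        ]] [[-0.01078091 -0.99943118 -0.03195437]
 [-0.98787707  0.01559453 -0.15445293]
 [ 0.15486339  0.02990184 -0.98748327]] [0.02249259 0.59295246 0.96628418]
side [[540.41995196   0.         270.29143251]
 [  0.         540.41995196 219.24398848]
 [  0.           0.           1.        ]] [[-8.65363077e-01 -5.01144848e-01  7.66430036e-04]
 [-3.87751448e-01  6.68588051e-01 -6.34538283e-01]
 [ 3.17483165e-01 -5.49403186e-01 -7.72891053e-01]] [0.48438491 0.30861084 1.12733903]
1.1
```

```bash
python3 - <<'E'
import cv2,numpy as np
a=cv2.imread('pics/a.png');b=cv2.imread('pics/b.png')
m=np.hstack([cv2.resize(a[150:310,190:390],(800,640))[:,:],])
cv2.imwrite('pics/c.png',cv2.resize(a[150:300,190:390],(800,600),interpolation=cv2.INTER_CUBIC))
cv2.imwrite('pics/d.png',cv2.resize(b[160:310,170:370],(800,600),interpolation=cv2.INTER_CUBIC))
E
```

```text
(no output)
```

View pics/a.png

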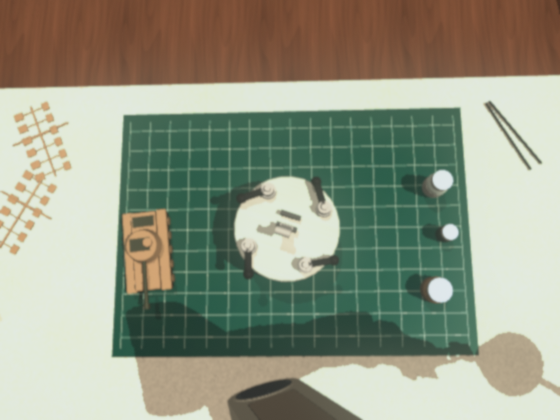

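View pics/c.png

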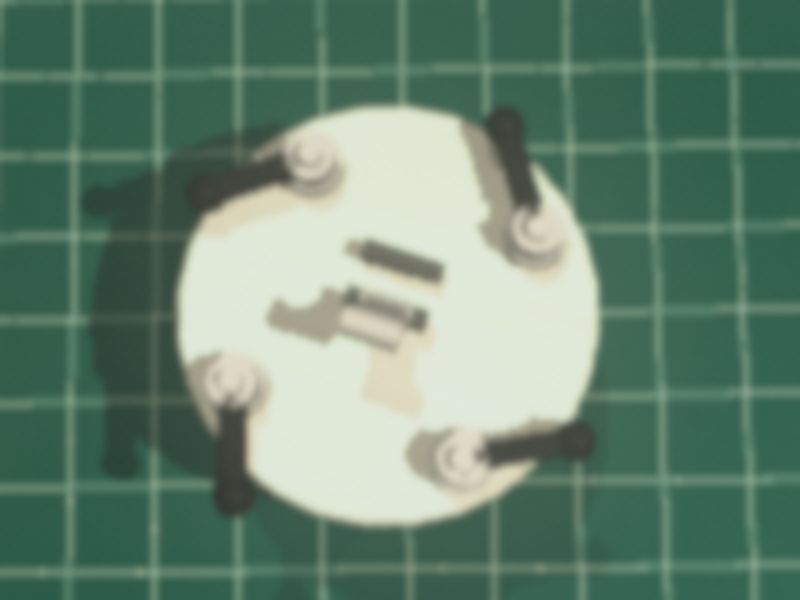

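View pics/d.png

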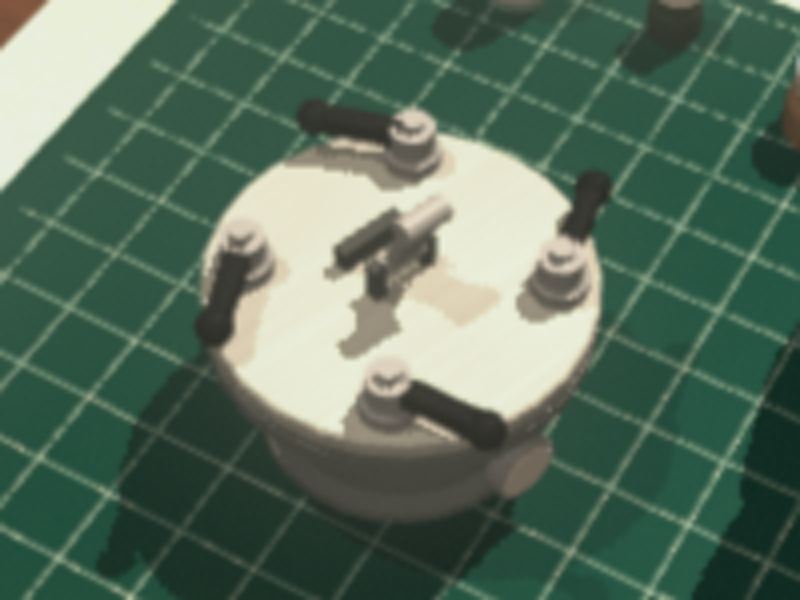

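```bash
cat > h.py <<'E'
import numpy as np, cv2
from rig import arm
cal={c:arm.calibration(c) for c in('top','side')}
def P(k): return k['K']@np.c_[k['R'],k['t']]
def tri(pt,ps):
    X=cv2.triangulatePoints(P(cal['top']),P(cal['side']),np.float64(pt),np.float64(ps)).ravel();X=X[:3]/X[3]
    q=[(P(cal[c])@np.r_[X,1]) for c in('top','side')]
    e=[np.abs(v[:2]/v[2]-u).max() for v,u in zip(q,(pt,ps))]
    return X,max(e)
E
python3 - <<'E'
from h import *
T=dict(A=(312,152),B=(538,226),C=(463,455),D=(232,377),bA=(203,191),bB=(506,122),bC=(577,440),bD=(233,497),light=(375,328),dark=(403,260))
S=dict(A=(411,122),B=(564,252),C=(389,374),D=(240,236),bA=(314,116),bB=(593,187),bC=(488,428),bD=(215,326),light=(427,217),dark=(368,240))
# side naming check: try all ball/nut pairings
o=np.array([190,150]);o2=np.array([170,160])
for n in T:
    best=sorted((tri(np.array(T[n])/4+o,np.array(S[m])/4+o2)[1],m) for m in S if (len(m)==len(n)))[:2]
    for e,m in best: print(n,m,round(e,1),tri(np.array(T[n])/4+o,np.array(S[m])/4+o2)[0].round(4))
E
```

```text
A D 0.4 [0.6368 0.0454 0.1461]
A A 21.9 [0.5691 0.0265 0.2727]
B A 0.2 [ 0.5949 -0.0711  0.1518]
B C 4.9 [ 0.6345 -0.0939 -0.1458]
C B 1.0 [ 0.4767 -0.031   0.1498]
C C 20.5 [ 0.5326 -0.0082  0.021 ]
D C 0.8 [0.5184 0.0866 0.1483]
D A 3.9 [0.5096 0.0691 0.3299]
bA bD 0.8 [0.6168 0.1026 0.1431]
bA bA 6.8 [0.5724 0.0769 0.3119]
bB bA 0.6 [ 0.6522 -0.0567  0.1394]
bB bD 5.4 [ 0.7327 -0.0625 -0.128 ]
bC bB 0.0 [ 0.486  -0.0888  0.1404]
bC bC 9.7 [ 0.5283 -0.1012 -0.1503]
bD bC 0.4 [0.4584 0.0869 0.1427]
bD bB 10.5 [0.4376 0.0609 0.3228]
light light 0.7 [0.5382 0.0119 0.187 ]
dark dark 0.2 [ 0.5823 -0.001   0.1269]
```

```bash
cat >> h.py <<'E'
C=np.array([.5567,.0075]); Y=np.radians(-19.3)
Q=[.11,.45,.29,.20]; SG=[-1,-1,1,1]   # start turns; tool x face that pushes
def nut(i):
    a=Y+np.radians([45,135,225,315][i]); return C+.088*np.array([np.cos(a),np.sin(a)]),a
def target(i,gap=.008,r=.034):
    n,a=nut(i); l=a+np.pi/2-Q[i]; p=l-np.pi/2
    u=lambda t:np.array([np.cos(t),np.sin(t)])
    xy=n+r*u(l)-(.018+gap)*u(p)
    return xy,(p if SG[i]>0 else p+np.pi)
def go(xy,z,yaw):
    s=arm.sense();t=s['tcp_pos'];y=s['eef_rot'][2]
    d=xy-t[:2]
    dx=d@[np.cos(y),np.sin(y)];dy=d@[np.sin(y),-np.cos(y)]
    lo=lambda w:np.degrees(w)%360
    yn,yt=lo(y),lo(yaw)
    print('t',s['time'],'yaw',yn.round(1),'->',yt.round(1),'x %.4f y %.4f z %.4f rz %.3f'%(dx,dy,t[2]-z,-np.radians(yt-yn)),'j',s['joint_positions'].round(2),'F',s['wrist_force'].round(1))
E
python3 - <<'E'
from h import *
for i in range(4):
    go(target(i)[0],.404,target(i)[1]); print(i,target(i)[0])
c=np.array([.018,.034])
for d in range(10,90,10):
    t=np.radians(d);R=np.array([[np.cos(t),-np.sin(t)],[np.sin(t),np.cos(t)]]);p=c-R@c
    print('%.4f %.4f %.4f'%(t,*p))
E
```

```text
t 1.1 yaw 22.6 -> 199.4 x 0.5808 y -0.3835 z 0.0007 rz -3.086 j [-1.33  0.26  0.02  1.33 -0.    1.42] F [ 0.1  0.5 -0.5]
0 [0.60017855 0.06909697]
t 1.1 yaw 22.6 -> 269.9 x 0.4708 y -0.4203 z 0.0007 rz -4.317 j [-1.33  0.26  0.02  1.33 -0.    1.42] F [ 0.1  0.5 -0.5]
1 [0.48450033 0.06084412]
t 1.1 yaw 22.6 -> 189.1 x 0.4465 y -0.2994 z 0.0007 rz -2.906 j [-1.33  0.26  0.02  1.33 -0.    1.42] F [ 0.1  0.5 -0.5]
2 [ 0.50844724 -0.06013051]
t 1.1 yaw 22.6 -> 284.2 x 0.5592 y -0.2763 z 0.0007 rz -4.567 j [-1.33  0.26  0.02  1.33 -0.    1.42] F [ 0.1  0.5 -0.5]
3 [ 0.62142123 -0.03822981]
0.1745 0.0062 -0.0026
0.3491 0.0127 -0.0041
0.5236 0.0194 -0.0044
0.6981 0.0261 -0.0036
0.8727 0.0325 -0.0016
1.0472 0.0384 0.0014
1.2217 0.0438 0.0055
1.3963 0.0484 0.0104
```

Call:
{"fn": "drive_tool", "kwargs": {
  "steps": [
    {"x":0.58,"y":-0.383,"z":0,"rz":-1.49,"fingers":0},
    {"x":0.58,"y":-0.383,"z":0,"rz":-1.49,"fingers":0},
    {"x":0.58,"y":-0.383,"z":0,"rz":-1.49,"fingers":0},
    {"x":0.58,"y":-0.383,"z":0,"rz":-1.49,"fingers":0},
    {"x":0.58,"y":-0.383,"z":0,"rz":-1.49,"fingers":0},
    {"x":0.58,"y":-0.383,"z":0,"rz":-1.49,"fingers":0},
    {"x":0.58,"y":-0.383,"z":0,"rz":-1.49,"fingers":0},
    {"x":0.58,"y":-0.383,"z":0,"rz":-1.49,"fingers":0}
  ]
}}

```text
schema error: expected keys rx, ry, rz, x, y, z, fingers
```

```bash
python3 - <<'E'
from h import *
go(*[target(0)[0],.307,target(0)[1]])
E
```

```text
t 1.1 yaw 22.6 -> 199.4 x 0.5808 y -0.3835 z 0.0977 rz -3.086 j [-1.33  0.26  0.02  1.33 -0.    1.42] F [ 0.1  0.5 -0.5]
```

All keys are needed in each row.

Call:
{"fn": "drive_tool", "kwargs": {
  "steps": [
    {"rx":0,"ry":0,"rz":-1.49,"x":0.58,"y":-0.383,"z":0,"fingers":0},
    {"rx":0,"ry":0,"rz":-1.49,"x":0.58,"y":-0.383,"z":0,"fingers":0},
    {"rx":0,"ry":0,"rz":-1.49,"x":0.58,"y":-0.383,"z":0,"fingers":0},
    {"rx":0,"ry":0,"rz":-1.49,"x":0.58,"y":-0.383,"z":0,"fingers":0},
    {"rx":0,"ry":0,"rz":-1.49,"x":0.58,"y":-0.383,"z":0,"fingers":0},
    {"rx":0,"ry":0,"rz":-1.49,"x":0.58,"y":-0.383,"z":0,"fingers":0},
    {"rx":0,"ry":0,"rz":-1.49,"x":0.58,"y":-0.383,"z":0,"fingers":0},
    {"rx":0,"ry":0,"rz":-1.49,"x":0.58,"y":-0.383,"z":0,"fingers":0}
  ]
}}

```text
time: 2.1
tcp_pos: [0.4914, -0.0914, 0.405]
eef_rot: [3.141, 0.001, 1.89]
wrist_force: [1.3, 0.0, 0.3]
finger_gap: 0.0001
finger_force: 0.0
```

```bash
python3 - <<'E'
from h import *
go(*[target(0)[0],.307,target(0)[1]])
E
```

```text
t 2.1 yaw 108.3 -> 199.4 x 0.1183 y 0.1536 z 0.0980 rz -1.590 j [-0.35  0.17 -0.09  1.31 -0.    0.9 ] F [1.3 0.  0.3]
```

Call:
{"fn": "drive_tool", "kwargs": {
  "steps": [
    {"rx":0,"ry":0,"rz":-1.59,"x":0.118,"y":0.153,"z":0,"fingers":0},
    {"rx":0,"ry":0,"rz":-1.59,"x":0.118,"y":0.153,"z":0,"fingers":0},
    {"rx":0,"ry":0,"rz":-1.59,"x":0.118,"y":0.153,"z":0,"fingers":0},
    {"rx":0,"ry":0,"rz":-1.59,"x":0.118,"y":0.153,"z":0,"fingers":0},
    {"rx":0,"ry":0,"rz":-1.59,"x":0.118,"y":0.153,"z":0,"fingers":0},
    {"rx":0,"ry":0,"rz":-1.59,"x":0.118,"y":0.153,"z":0,"fingers":0},
    {"rx":0,"ry":0,"rz":-1.59,"x":0.118,"y":0.153,"z":0,"fingers":0},
    {"rx":0,"ry":0,"rz":-1.59,"x":0.118,"y":0.153,"z":0.02,"fingers":0}
  ]
}}

```text
time: 3.1
tcp_pos: [0.6001, 0.0661, 0.3857]
eef_rot: [-3.141, 0.003, -2.893]
wrist_force: [-0.6, 0.1, -0.7]
finger_gap: -0.0002
finger_force: 0.0
```

```bash
python3 - <<'E'
from h import *
go(*[target(0)[0],.307,target(0)[1]])
im=arm.read_camera('wrist');cv2.imwrite('pics/w.png',im)
E
```

```text
t 3.1 yaw 194.2 -> 199.4 x -0.0008 y 0.0029 z 0.0787 rz -0.090 j [-0.03  0.36  0.11  1.33  0.   -0.28] F [-0.6  0.1 -0.7]
```

View pics/w.png

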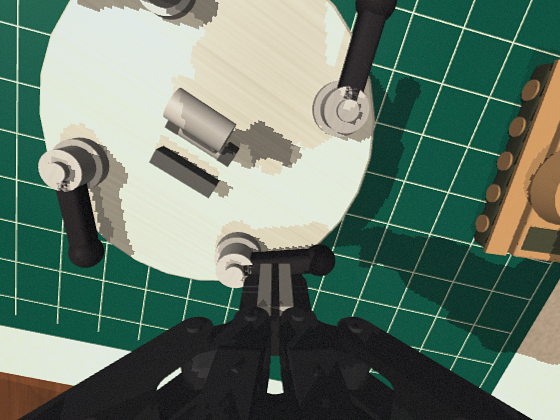

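```bash
python3 - <<'E'
from h import *
k=arm.calibration('wrist');pr=lambda X:((lambda v:(v[:2]/v[2]).round(0))(P(k)@np.r_[X,1]))
s=arm.sense();t=s['tcp_pos']
print('tip now',pr(np.r_[t[:2],t[2]-.173]),'tip low',pr(np.r_[target(0)[0],.134]),'cam',-k['R'].T@k['t'])
for i in range(4):
    n,a=nut(i);l=a+np.pi/2-Q[i]
    print(i,'stud',pr(np.r_[n,.158]),'ball',pr(np.r_[n+.058*np.array([np.cos(l),np.sin(l)]),.143]))
print('relief',pr([.5382,.0119,.187]))
E
```

```text
tip now [277. 280.] tip low [280. 225.] cam [0.52006301 0.04433276 0.35215116]
0 stud [231. 280.] ball [318. 263.]
1 stud [350. 115.] ball [379.   5.]
2 stud [148. -35.] ball [ 46. -37.]
3 stud [ 49. 174.] ball [ 80. 254.]
relief [198. 118.]
```

Call:
{"fn": "drive_tool", "kwargs": {
  "steps": [
    {"rx":0,"ry":0,"rz":-0.09,"x":0,"y":0.003,"z":0.02,"fingers":0},
    {"rx":0,"ry":0,"rz":-0.09,"x":0,"y":0.003,"z":0.04,"fingers":0},
    {"rx":0,"ry":0,"rz":-0.09,"x":0,"y":0.003,"z":0.06,"fingers":0},
    {"rx":0,"ry":0,"rz":-0.09,"x":0,"y":0.003,"z":0.078,"fingers":0},
    {"rx":0,"ry":0,"rz":-0.09,"x":0,"y":0.003,"z":0.078,"fingers":0},
    {"rx":0,"ry":0,"rz":-0.09,"x":-0.004,"y":0.003,"z":0.078,"fingers":0},
    {"rx":0,"ry":0,"rz":-0.09,"x":-0.008,"y":0.003,"z":0.078,"fingers":0}
  ]
}}

```text
time: 4.03
tcp_pos: [0.6074, 0.0709, 0.3077]
eef_rot: [-3.141, 0.001, -2.81]
wrist_force: [-0.1, 0.6, 0.5]
finger_gap: -0.0
finger_force: 0.0
```

Call:
{"fn": "drive_tool", "kwargs": {
  "steps": [
    {"rx":0,"ry":0,"rz":0.175,"x":-0.0062,"y":0.0026,"z":0,"fingers":0},
    {"rx":0,"ry":0,"rz":0.35,"x":-0.0127,"y":0.0041,"z":0,"fingers":0},
    {"rx":0,"ry":0,"rz":0.524,"x":-0.0194,"y":0.0044,"z":0,"fingers":0},
    {"rx":0,"ry":0,"rz":0.698,"x":-0.0261,"y":0.0036,"z":0,"fingers":0},
    {"rx":0,"ry":0,"rz":0.873,"x":-0.0325,"y":0.0016,"z":0,"fingers":0},
    {"rx":0,"ry":0,"rz":1.047,"x":-0.0384,"y":-0.0014,"z":0,"fingers":0},
    {"rx":0,"ry":0,"rz":1.222,"x":-0.0438,"y":-0.0055,"z":0,"fingers":0},
    {"rx":0,"ry":0,"rz":1.396,"x":-0.0484,"y":-0.0104,"z":0,"fingers":0}
  ]
}}

```text
time: 5.03
tcp_pos: [0.6558, 0.0773, 0.3065]
eef_rot: [-3.14, -0.002, 2.072]
wrist_force: [-4.3, 3.0, -1.7]
finger_gap: 0.0001
finger_force: 2.2
```

```bash
python3 - <<'E'
from h import *
s=arm.sense();print(s['wrist_force'],s['wrist_torque'],s['tcp_pos'],np.degrees(s['eef_rot'][2]))
n,a=nut(0);p=s['eef_rot'][2]+np.pi;u=np.array([np.cos(p),np.sin(p)]);v=np.array([-np.sin(p),np.cos(p)])
d=s['tcp_pos'][:2]-n;print('behind',-d@u,'radius',d@v)
im=arm.read_camera('side');cv2.imwrite('pics/s2.png',cv2.resize(im[130:320,150:400],(800,600)))
E
```

```text
[-4.29472098  2.97607345 -1.67189121] [ 0.51588586  0.94937643 -0.02581715] [0.65575408 0.07729653 0.30649308] 118.72589116677354
behind 0.018244529016845194 radius 0.0325316885338416
```

View pics/s2.png

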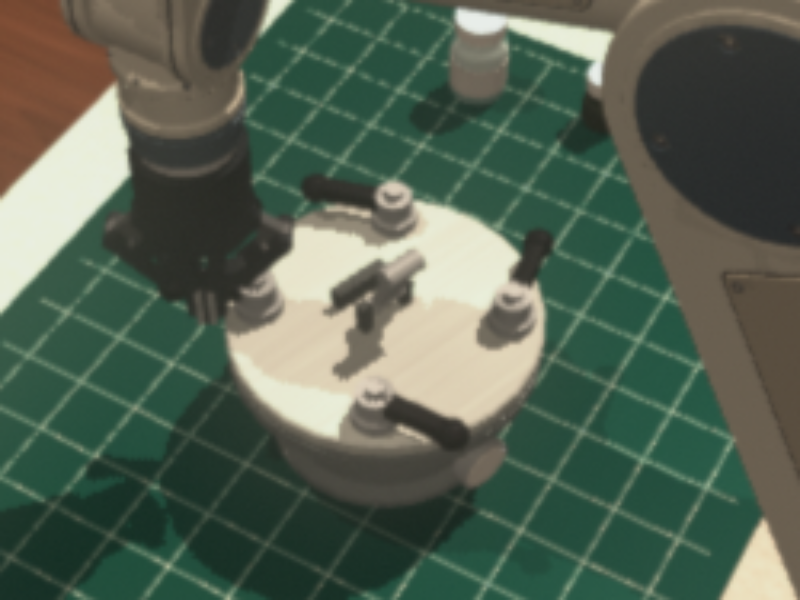

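Call:
{"fn": "drive_tool", "kwargs": {
  "steps": [
    {"rx":0,"ry":0,"rz":0.175,"x":-0.0062,"y":0.0026,"z":0,"fingers":0},
    {"rx":0,"ry":0,"rz":0.35,"x":-0.0127,"y":0.0041,"z":0,"fingers":0},
    {"rx":0,"ry":0,"rz":0.524,"x":-0.0194,"y":0.0044,"z":0,"fingers":0},
    {"rx":0,"ry":0,"rz":0.698,"x":-0.0261,"y":0.0036,"z":0,"fingers":0},
    {"rx":0,"ry":0,"rz":0.873,"x":-0.0325,"y":0.0016,"z":0,"fingers":0},
    {"rx":0,"ry":0,"rz":1.047,"x":-0.0384,"y":-0.0014,"z":0,"fingers":0},
    {"rx":0,"ry":0,"rz":1.222,"x":-0.0438,"y":-0.0055,"z":0,"fingers":0},
    {"rx":0,"ry":0,"rz":1.396,"x":-0.0484,"y":-0.0104,"z":0,"fingers":0}
  ]
}}

```text
time: 6.08
tcp_pos: [0.6708, 0.03, 0.307]
eef_rot: [-3.141, -0.002, 0.679]
wrist_force: [1.1, 5.3, -0.8]
finger_gap: 0.0
finger_force: 2.0
```

```bash
cat >> h.py <<'E'
def chk(i):
    s=arm.sense();n,a=nut(i);p=s['eef_rot'][2]+(np.pi if SG[i]<0 else 0)
    u=np.array([np.cos(p),np.sin(p)]);v=np.array([-np.sin(p),np.cos(p)]);d=s['tcp_pos'][:2]-n
    q=(a+np.pi/2-(p+np.pi/2))%(2*np.pi)
    print('t',s['time'],'F',s['wrist_force'].round(1),'tq',s['wrist_torque'].round(2),'behind %.4f radius %.4f q %.3f rest %.3f'%(-d@u,d@v,q,np.pi-q),s['tcp_pos'].round(4),s['joint_positions'].round(2))
E
python3 -c "
from h import *
chk(0)"
```

```text
t 6.075 F [ 1.1  5.3 -0.8] tq [ 0.95 -0.3  -0.13] behind 0.0172 radius 0.0340 q 2.911 rest 0.231 [0.6708 0.03   0.307 ] [-0.08  0.5   0.15  1.22  0.    2.38]
```

Call:
{"fn": "drive_tool", "kwargs": {
  "steps": [
    {"rx":0,"ry":0,"rz":0.115,"x":-0.004,"y":0.0018,"z":0,"fingers":0},
    {"rx":0,"ry":0,"rz":0.23,"x":-0.0083,"y":0.0032,"z":0,"fingers":0},
    {"rx":0,"ry":0,"rz":0.23,"x":-0.0103,"y":0.0027,"z":0,"fingers":0}
  ]
}}

```text
time: 6.45
tcp_pos: [0.6659, 0.022, 0.3075]
eef_rot: [-3.141, -0.007, 0.454]
wrist_force: [15.8, 11.2, -7.4]
finger_gap: 0.0001
finger_force: 9.9
```

```bash
python3 -c "
from h import *
chk(0)"
```

```text
t 6.45 F [15.8 11.2 -7.4] tq [ 2.41 -3.3  -0.09] behind 0.0165 radius 0.0344 q 3.136 rest 0.005 [0.6659 0.022  0.3075] [-0.09  0.49  0.13  1.21  0.    2.59]
```

```bash
python3 -c "
from h import *
go(target(2)[0],.387,target(2)[1])"
```

```text
t 6.45 yaw 26.0 -> 189.1 x -0.1775 y 0.0048 z -0.0795 rz -2.846 j [-0.09  0.49  0.13  1.21  0.    2.59] F [15.8 11.2 -7.4]
```

Call:
{"fn": "drive_tool", "kwargs": {
  "steps": [
    {"rx":0,"ry":0,"rz":0,"x":0.004,"y":0,"z":0,"fingers":0},
    {"rx":0,"ry":0,"rz":0,"x":0.012,"y":0,"z":-0.03,"fingers":0},
    {"rx":0,"ry":0,"rz":-0.15,"x":0.012,"y":0,"z":-0.08,"fingers":0},
    {"rx":0,"ry":0,"rz":-1.4,"x":-0.04,"y":0.002,"z":-0.08,"fingers":0},
    {"rx":0,"ry":0,"rz":-1.4,"x":-0.09,"y":0.004,"z":-0.08,"fingers":0},
    {"rx":0,"ry":0,"rz":-1.4,"x":-0.14,"y":0.005,"z":-0.08,"fingers":0},
    {"rx":0,"ry":0,"rz":-1.4,"x":-0.177,"y":0.005,"z":-0.08,"fingers":0},
    {"rx":0,"ry":0,"rz":-1.4,"x":-0.177,"y":0.005,"z":-0.08,"fingers":0}
  ]
}}

```text
time: 7.45
tcp_pos: [0.5052, -0.0617, 0.388]
eef_rot: [3.14, 0.001, 1.546]
wrist_force: [0.4, -0.2, 0.4]
finger_gap: -0.0002
finger_force: 0.0
```

```bash
python3 -c "
from h import *
go(target(2)[0],.307,target(2)[1])"
```

```text
t 7.45 yaw 88.6 -> 189.1 x 0.0017 y 0.0033 z 0.0810 rz -1.755 j [-0.29  0.19 -0.11  1.27 -0.    1.31] F [ 0.4 -0.2  0.4]
```

Call:
{"fn": "drive_tool", "kwargs": {
  "steps": [
    {"rx":0,"ry":0,"rz":-1.755,"x":0.002,"y":0.003,"z":0,"fingers":0},
    {"rx":0,"ry":0,"rz":-1.755,"x":0.002,"y":0.003,"z":0,"fingers":0},
    {"rx":0,"ry":0,"rz":-1.755,"x":0.002,"y":0.003,"z":0,"fingers":0},
    {"rx":0,"ry":0,"rz":-1.755,"x":0.002,"y":0.003,"z":0,"fingers":0},
    {"rx":0,"ry":0,"rz":-1.755,"x":0.002,"y":0.003,"z":0,"fingers":0},
    {"rx":0,"ry":0,"rz":-1.755,"x":0.002,"y":0.003,"z":0,"fingers":0},
    {"rx":0,"ry":0,"rz":-1.755,"x":0.002,"y":0.003,"z":0,"fingers":0},
    {"rx":0,"ry":0,"rz":-1.755,"x":0.002,"y":0.003,"z":0,"fingers":0}
  ]
}}

```text
time: 8.45
tcp_pos: [0.5103, -0.0591, 0.3873]
eef_rot: [-3.141, 0.001, 3.047]
wrist_force: [0.0, -0.8, 0.3]
finger_gap: 0.0
finger_force: 0.0
```

```bash
python3 -c "
from h import *
go(target(2)[0],.307,target(2)[1])
k=arm.calibration('wrist');im=arm.read_camera('wrist')
pr=lambda X:((lambda v:(v[:2]/v[2]).round(0))(P(k)@np.r_[X,1]))
for i in range(4):
    n,a=nut(i);l=a+np.pi/2-Q[i] if i else a-np.pi/2
    for X in (np.r_[n,.158],np.r_[n+.058*np.array([np.cos(l),np.sin(l)]),.143]): cv2.circle(im,tuple(int(v) for v in pr(X)),4,(0,0,255),-1)
cv2.circle(im,tuple(int(v) for v in pr(np.r_[target(2)[0],.134])),5,(255,0,0),-1)
cv2.imwrite('pics/w2.png',im)"
```

```text
t 8.45 yaw 174.6 -> 189.1 x 0.0017 y -0.0012 z 0.0803 rz -0.253 j [-0.28  0.2  -0.1   1.27 -0.   -0.18] F [ 0.  -0.8  0.3]
```

View pics/w2.png

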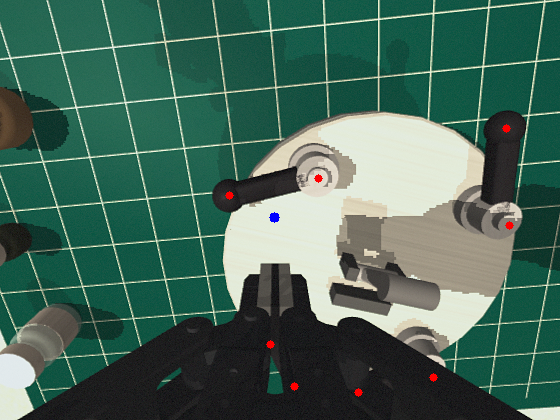

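Call:
{"fn": "drive_tool", "kwargs": {
  "steps": [
    {"rx":0,"ry":0,"rz":-0.25,"x":0.002,"y":-0.001,"z":0.01,"fingers":0},
    {"rx":0,"ry":0,"rz":-0.25,"x":0.002,"y":-0.001,"z":0.03,"fingers":0},
    {"rx":0,"ry":0,"rz":-0.25,"x":0.002,"y":-0.001,"z":0.05,"fingers":0},
    {"rx":0,"ry":0,"rz":-0.25,"x":0.002,"y":-0.001,"z":0.07,"fingers":0},
    {"rx":0,"ry":0,"rz":-0.25,"x":0.002,"y":-0.001,"z":0.08,"fingers":0},
    {"rx":0,"ry":0,"rz":-0.25,"x":0.002,"y":-0.001,"z":0.08,"fingers":0},
    {"rx":0,"ry":0,"rz":-0.25,"x":0.006,"y":0,"z":0.08,"fingers":0},
    {"rx":0,"ry":0,"rz":-0.25,"x":0.01,"y":0.001,"z":0.08,"fingers":0}
  ]
}}

```text
time: 9.5
tcp_pos: [0.5002, -0.0569, 0.3073]
eef_rot: [-3.141, 0.001, -2.994]
wrist_force: [-0.2, -0.6, -0.6]
finger_gap: -0.0002
finger_force: 0.0
```

```bash
python3 -c "
from h import *
chk(2)"
```

```text
t 9.5 F [-0.2 -0.6 -0.6] tq [0.01 0.02 0.02] behind 0.0187 radius 0.0293 q 0.301 rest 2.841 [ 0.5002 -0.0569  0.3073] [-0.28  0.23 -0.27  1.07 -0.   -0.43]
```

Call:
{"fn": "drive_tool", "kwargs": {
  "steps": [
    {"rx":0,"ry":0,"rz":0.175,"x":0.0067,"y":-0.0073,"z":0,"fingers":0},
    {"rx":0,"ry":0,"rz":0.35,"x":0.0132,"y":-0.0088,"z":0,"fingers":0},
    {"rx":0,"ry":0,"rz":0.524,"x":0.0199,"y":-0.0091,"z":0,"fingers":0},
    {"rx":0,"ry":0,"rz":0.698,"x":0.0266,"y":-0.0083,"z":0,"fingers":0},
    {"rx":0,"ry":0,"rz":0.873,"x":0.033,"y":-0.0063,"z":0,"fingers":0},
    {"rx":0,"ry":0,"rz":1.047,"x":0.0389,"y":-0.0033,"z":0,"fingers":0},
    {"rx":0,"ry":0,"rz":1.222,"x":0.0443,"y":0.0008,"z":0,"fingers":0},
    {"rx":0,"ry":0,"rz":1.396,"x":0.0489,"y":0.0057,"z":0,"fingers":0}
  ]
}}

```text
time: 10.5
tcp_pos: [0.4508, -0.0588, 0.307]
eef_rot: [-3.141, 0.002, 1.887]
wrist_force: [-0.4, -3.7, -3.5]
finger_gap: 0.0002
finger_force: 1.9
```

```bash
python3 -c "
from h import *
chk(2)"
```

```text
t 10.5 F [-0.4 -3.7 -3.5] tq [-0.74 -0.18  0.07] behind 0.0185 radius 0.0341 q 1.703 rest 1.438 [ 0.4508 -0.0588  0.307 ] [-0.31  0.15 -0.38  1.04 -0.    0.94]
```

Call:
{"fn": "drive_tool", "kwargs": {
  "steps": [
    {"rx":0,"ry":0,"rz":0.175,"x":0.0062,"y":-0.0026,"z":0,"fingers":0},
    {"rx":0,"ry":0,"rz":0.35,"x":0.0127,"y":-0.0041,"z":0,"fingers":0},
    {"rx":0,"ry":0,"rz":0.524,"x":0.0194,"y":-0.0044,"z":0,"fingers":0},
    {"rx":0,"ry":0,"rz":0.698,"x":0.0261,"y":-0.0036,"z":0,"fingers":0},
    {"rx":0,"ry":0,"rz":0.873,"x":0.0325,"y":-0.0016,"z":0,"fingers":0},
    {"rx":0,"ry":0,"rz":1.047,"x":0.0384,"y":0.0014,"z":0,"fingers":0},
    {"rx":0,"ry":0,"rz":1.222,"x":0.0438,"y":0.0055,"z":0,"fingers":0},
    {"rx":0,"ry":0,"rz":1.396,"x":0.0484,"y":0.0104,"z":0,"fingers":0}
  ]
}}

```text
time: 11.5
tcp_pos: [0.4447, -0.0092, 0.3066]
eef_rot: [-3.141, 0.002, 0.491]
wrist_force: [-3.8, -2.4, -2.8]
finger_gap: 0.0002
finger_force: 1.8
```

Call:
{"fn": "drive_tool", "kwargs": {
  "steps": [
    {"rx":0,"ry":0,"rz":0.04,"x":0.003,"y":0,"z":0,"fingers":0},
    {"rx":0,"ry":0,"rz":0.04,"x":0.0035,"y":0,"z":0,"fingers":0}
  ]
}}

```text
time: 11.75
tcp_pos: [0.4471, -0.0074, 0.3064]
eef_rot: [-3.14, 0.004, 0.457]
wrist_force: [-9.6, -2.5, 0.7]
finger_gap: -0.0004
finger_force: 4.9
```

```bash
python3 -c "
from h import *
chk(2);go(target(3)[0],.387,target(3)[1])"
```

```text
t 11.75 F [-9.6 -2.5  0.7] tq [-0.37  2.   -0.03] behind 0.0170 radius 0.0342 q 3.133 rest 0.008 [ 0.4471 -0.0074  0.3064] [-0.2   0.14 -0.39  1.04 -0.    2.48]
t 11.75 yaw 26.2 -> 284.2 x 0.1429 y 0.1045 z -0.0806 rz -4.504 j [-0.2   0.14 -0.39  1.04 -0.    2.48] F [-9.6 -2.5  0.7]
```

Call:
{"fn": "drive_tool", "kwargs": {
  "steps": [
    {"rx":0,"ry":0,"rz":0,"x":-0.006,"y":0,"z":0,"fingers":0},
    {"rx":0,"ry":0,"rz":0,"x":-0.012,"y":0,"z":-0.03,"fingers":0},
    {"rx":0,"ry":0,"rz":-0.15,"x":-0.012,"y":0,"z":-0.08,"fingers":0},
    {"rx":0,"ry":0,"rz":-1.2,"x":0.03,"y":0.03,"z":-0.08,"fingers":0},
    {"rx":0,"ry":0,"rz":-1.2,"x":0.07,"y":0.05,"z":-0.08,"fingers":0},
    {"rx":0,"ry":0,"rz":-1.2,"x":0.11,"y":0.08,"z":-0.08,"fingers":0},
    {"rx":0,"ry":0,"rz":-1.2,"x":0.143,"y":0.104,"z":-0.08,"fingers":0},
    {"rx":0,"ry":0,"rz":-1.2,"x":0.143,"y":0.104,"z":-0.08,"fingers":0}
  ]
}}

```text
time: 12.75
tcp_pos: [0.6251, -0.0387, 0.3856]
eef_rot: [-3.142, -0.0, 1.551]
wrist_force: [-0.5, 0.0, -0.3]
finger_gap: -0.0001
finger_force: 0.0
```

Call:
{"fn": "drive_tool", "kwargs": {
  "steps": [
    {"rx":0,"ry":0,"rz":-1.7,"x":0,"y":0,"z":0,"fingers":0},
    {"rx":0,"ry":0,"rz":-1.7,"x":0,"y":0,"z":0,"fingers":0},
    {"rx":0,"ry":0,"rz":-1.7,"x":0,"y":0,"z":0,"fingers":0},
    {"rx":0,"ry":0,"rz":-1.7,"x":0,"y":0,"z":0,"fingers":0},
    {"rx":0,"ry":0,"rz":-1.7,"x":0,"y":0,"z":0,"fingers":0},
    {"rx":0,"ry":0,"rz":-1.7,"x":0,"y":0,"z":0,"fingers":0},
    {"rx":0,"ry":0,"rz":-1.7,"x":0,"y":0,"z":0,"fingers":0},
    {"rx":0,"ry":0,"rz":-1.7,"x":0,"y":0,"z":0,"fingers":0}
  ]
}}

```text
time: 13.75
tcp_pos: [0.6228, -0.038, 0.3872]
eef_rot: [3.142, 0.001, 3.051]
wrist_force: [0.6, 0.0, 0.2]
finger_gap: 0.0001
finger_force: 0.0
```

```bash
python3 -c "
from h import *
go(target(3)[0],.387,target(3)[1])"
```

```text
t 13.75 yaw 174.8 -> 284.2 x 0.0013 y -0.0003 z 0.0002 rz -1.910 j [-0.2   0.39  0.17  1.35  0.   -0.1 ] F [0.6 0.  0.2]
```

Call:
{"fn": "drive_tool", "kwargs": {
  "steps": [
    {"rx":0,"ry":0,"rz":-1.9,"x":0.001,"y":0,"z":0,"fingers":0},
    {"rx":0,"ry":0,"rz":-1.9,"x":0.001,"y":0,"z":0,"fingers":0},
    {"rx":0,"ry":0,"rz":-1.9,"x":0.001,"y":0,"z":0,"fingers":0},
    {"rx":0,"ry":0,"rz":-1.9,"x":0.001,"y":0,"z":0,"fingers":0},
    {"rx":0,"ry":0,"rz":-1.9,"x":0.001,"y":0,"z":0,"fingers":0},
    {"rx":0,"ry":0,"rz":-1.9,"x":0.001,"y":0,"z":0,"fingers":0},
    {"rx":0,"ry":0,"rz":-1.9,"x":0.001,"y":0,"z":0,"fingers":0},
    {"rx":0,"ry":0,"rz":-1.9,"x":0.001,"y":0,"z":0,"fingers":0}
  ]
}}

```text
time: 14.75
tcp_pos: [0.6217, -0.0379, 0.3872]
eef_rot: [-3.141, 0.0, -1.732]
wrist_force: [-0.3, -0.1, 0.6]
finger_gap: 0.0002
finger_force: 0.0
```

```bash
cat >>h.py <<'E'
def pic(i,ends,name):
    k=arm.calibration('wrist');im=arm.read_camera('wrist')
    pr=lambda X:((lambda v:(v[:2]/v[2]).round(0))(P(k)@np.r_[X,1]))
    for j in range(4):
        n,a=nut(j);l=a-np.pi/2 if j in ends else a+np.pi/2-Q[j]
        for X in (np.r_[n,.155],np.r_[n+.058*np.array([np.cos(l),np.sin(l)]),.14]): cv2.circle(im,tuple(int(v) for v in pr(X)),4,(0,0,255),-1)
    cv2.circle(im,tuple(int(v) for v in pr(np.r_[target(i)[0],.134])),5,(255,0,0),-1)
    cv2.imwrite(name,im)
E
python3 -c "
from h import *
go(target(3)[0],.306,target(3)[1]);pic(3,(0,2),'pics/w3.png')"
```

```text
t 14.75 yaw 260.7 -> 284.2 x 0.0004 y 0.0003 z 0.0812 rz -0.410 j [-0.2   0.39  0.17  1.35  0.   -1.6 ] F [-0.3 -0.1  0.6]
```

View pics/w3.png

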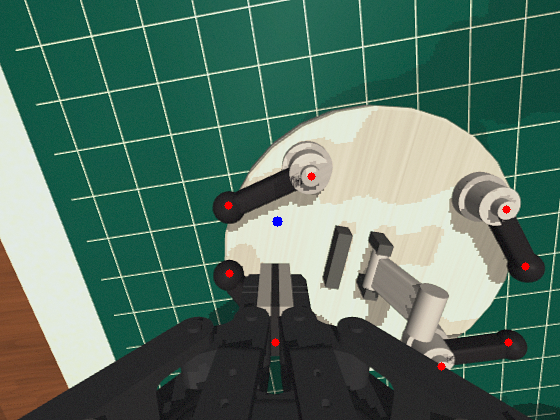

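Call:
{"fn": "drive_tool", "kwargs": {
  "steps": [
    {"rx":0,"ry":0,"rz":-0.41,"x":0,"y":0,"z":0,"fingers":0},
    {"rx":0,"ry":0,"rz":-0.41,"x":0,"y":0,"z":0.015,"fingers":0},
    {"rx":0,"ry":0,"rz":-0.41,"x":0,"y":0,"z":0.04,"fingers":0},
    {"rx":0,"ry":0,"rz":-0.41,"x":0,"y":0,"z":0.065,"fingers":0},
    {"rx":0,"ry":0,"rz":-0.41,"x":0,"y":0,"z":0.081,"fingers":0},
    {"rx":0,"ry":0,"rz":-0.41,"x":0,"y":0,"z":0.081,"fingers":0},
    {"rx":0,"ry":0,"rz":-0.41,"x":0.004,"y":0.002,"z":0.081,"fingers":0},
    {"rx":0,"ry":0,"rz":-0.41,"x":0.007,"y":0.003,"z":0.081,"fingers":0}
  ]
}}

```text
time: 15.8
tcp_pos: [0.6178, -0.0445, 0.3068]
eef_rot: [-3.14, -0.001, -1.329]
wrist_force: [-0.7, -0.4, -0.0]
finger_gap: -0.0
finger_force: 0.0
```

```bash
python3 -c "
from h import *
chk(3)"
```

```text
t 15.8 F [-0.7 -0.4 -0. ] tq [ 0.04 -0.04  0.03] behind 0.0210 radius 0.0288 q 0.206 rest 2.935 [ 0.6178 -0.0445  0.3068] [-0.21  0.42  0.    1.16 -0.   -2.02]
```

Call:
{"fn": "drive_tool", "kwargs": {
  "steps": [
    {"rx":0,"ry":0,"rz":0.175,"x":0.0092,"y":-0.0073,"z":0,"fingers":0},
    {"rx":0,"ry":0,"rz":0.35,"x":0.0157,"y":-0.0088,"z":0,"fingers":0},
    {"rx":0,"ry":0,"rz":0.524,"x":0.0224,"y":-0.0091,"z":0,"fingers":0},
    {"rx":0,"ry":0,"rz":0.698,"x":0.0291,"y":-0.0083,"z":0,"fingers":0},
    {"rx":0,"ry":0,"rz":0.873,"x":0.0355,"y":-0.0063,"z":0,"fingers":0},
    {"rx":0,"ry":0,"rz":1.047,"x":0.0414,"y":-0.0033,"z":0,"fingers":0},
    {"rx":0,"ry":0,"rz":1.222,"x":0.0468,"y":0.0008,"z":0,"fingers":0},
    {"rx":0,"ry":0,"rz":1.396,"x":0.0514,"y":0.0057,"z":0,"fingers":0}
  ]
}}

```text
time: 16.8
tcp_pos: [0.6248, -0.0954, 0.3061]
eef_rot: [3.141, 0.002, -2.73]
wrist_force: [3.0, 3.4, -1.3]
finger_gap: -0.0001
finger_force: 1.7
```

```bash
python3 -c "
from h import *
chk(3)"
```

```text
t 16.8 F [ 3.   3.4 -1.3] tq [ 0.64 -0.52  0.02] behind 0.0179 radius 0.0336 q 1.608 rest 1.534 [ 0.6248 -0.0954  0.3061] [-0.28  0.44  0.04  1.17  0.   -0.7 ]
```

Call:
{"fn": "drive_tool", "kwargs": {
  "steps": [
    {"rx":0,"ry":0,"rz":0.175,"x":0.0062,"y":-0.0026,"z":0,"fingers":0},
    {"rx":0,"ry":0,"rz":0.35,"x":0.0127,"y":-0.0041,"z":0,"fingers":0},
    {"rx":0,"ry":0,"rz":0.524,"x":0.0194,"y":-0.0044,"z":0,"fingers":0},
    {"rx":0,"ry":0,"rz":0.698,"x":0.0261,"y":-0.0036,"z":0,"fingers":0},
    {"rx":0,"ry":0,"rz":0.873,"x":0.0325,"y":-0.0016,"z":0,"fingers":0},
    {"rx":0,"ry":0,"rz":1.047,"x":0.0384,"y":0.0014,"z":0,"fingers":0},
    {"rx":0,"ry":0,"rz":1.222,"x":0.0438,"y":0.0055,"z":0,"fingers":0},
    {"rx":0,"ry":0,"rz":1.396,"x":0.0484,"y":0.0104,"z":0,"fingers":0}
  ]
}}

```text
time: 17.8
tcp_pos: [0.5763, -0.1062, 0.3063]
eef_rot: [3.141, 0.002, 2.156]
wrist_force: [2.3, -2.5, -2.2]
finger_gap: -0.0001
finger_force: 1.7
```

Call:
{"fn": "drive_tool", "kwargs": {
  "steps": [
    {"rx":0,"ry":0,"rz":0.135,"x":0.005,"y":-0.002,"z":0,"fingers":0},
    {"rx":0,"ry":0,"rz":0.135,"x":0.0065,"y":-0.0018,"z":0,"fingers":0}
  ]
}}

```text
time: 18.05
tcp_pos: [0.5711, -0.1019, 0.3064]
eef_rot: [3.141, 0.003, 2.028]
wrist_force: [2.7, -8.4, -3.5]
finger_gap: 0.0002
finger_force: 4.2
```

```bash
python3 -c "
from h import *
chk(3);go(target(1)[0],.387,target(1)[1])"
```

```text
t 18.05 F [ 2.7 -8.4 -3.5] tq [-1.77 -0.44  0.07] behind 0.0165 radius 0.0346 q 3.133 rest 0.008 [ 0.5711 -0.1019  0.3064] [-0.32  0.35 -0.1   1.12 -0.    0.79]
t 18.05 yaw 116.2 -> 269.9 x 0.1842 y -0.0059 z -0.0806 rz -2.683 j [-0.32  0.35 -0.1   1.12 -0.    0.79] F [ 2.7 -8.4 -3.5]
```

Call:
{"fn": "drive_tool", "kwargs": {
  "steps": [
    {"rx":0,"ry":0,"rz":0,"x":-0.006,"y":0,"z":0,"fingers":0},
    {"rx":0,"ry":0,"rz":0,"x":-0.012,"y":0,"z":-0.03,"fingers":0},
    {"rx":0,"ry":0,"rz":-0.15,"x":-0.012,"y":0,"z":-0.085,"fingers":0},
    {"rx":0,"ry":0,"rz":-1.2,"x":0.03,"y":-0.003,"z":-0.085,"fingers":0},
    {"rx":0,"ry":0,"rz":-1.2,"x":0.08,"y":-0.004,"z":-0.085,"fingers":0},
    {"rx":0,"ry":0,"rz":-1.2,"x":0.13,"y":-0.005,"z":-0.085,"fingers":0},
    {"rx":0,"ry":0,"rz":-1.2,"x":0.184,"y":-0.006,"z":-0.085,"fingers":0},
    {"rx":0,"ry":0,"rz":-1.2,"x":0.184,"y":-0.006,"z":-0.085,"fingers":0}
  ]
}}

```text
time: 19.05
tcp_pos: [0.4828, 0.0638, 0.3915]
eef_rot: [3.141, 0.001, 3.128]
wrist_force: [-0.0, -0.4, 0.7]
finger_gap: -0.0
finger_force: 0.0
```

Call:
{"fn": "drive_tool", "kwargs": {
  "steps": [
    {"rx":0,"ry":0,"rz":-1.6,"x":0,"y":0,"z":0,"fingers":0},
    {"rx":0,"ry":0,"rz":-1.6,"x":0,"y":0,"z":0,"fingers":0},
    {"rx":0,"ry":0,"rz":-1.6,"x":0,"y":0,"z":0,"fingers":0},
    {"rx":0,"ry":0,"rz":-1.6,"x":0,"y":0,"z":0,"fingers":0},
    {"rx":0,"ry":0,"rz":-1.6,"x":0,"y":0,"z":0,"fingers":0},
    {"rx":0,"ry":0,"rz":-1.6,"x":0,"y":0,"z":0,"fingers":0},
    {"rx":0,"ry":0,"rz":-1.6,"x":0,"y":0,"z":0,"fingers":0},
    {"rx":0,"ry":0,"rz":-1.6,"x":0,"y":0,"z":0,"fingers":0}
  ]
}}

```text
time: 20.05
tcp_pos: [0.4846, 0.0612, 0.391]
eef_rot: [-3.141, 0.001, -1.659]
wrist_force: [-0.3, -0.1, 0.1]
finger_gap: -0.0002
finger_force: 0.0
```

```bash
python3 -c "
from h import *
go(target(1)[0],.306,target(1)[1]);pic(1,(0,2,3),'pics/w4.png')"
```

```text
t 20.05 yaw 264.9 -> 269.9 x 0.0004 y 0.0001 z 0.0850 rz -0.087 j [-0.05  0.16 -0.14  1.27  0.   -1.53] F [-0.3 -0.1  0.1]
```

View pics/w4.png

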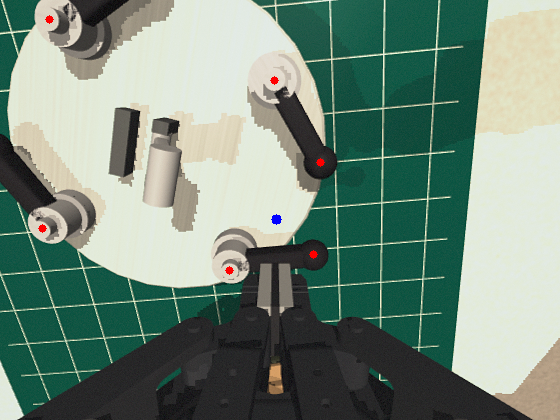

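Call:
{"fn": "drive_tool", "kwargs": {
  "steps": [
    {"rx":0,"ry":0,"rz":-0.087,"x":0,"y":0,"z":0.02,"fingers":0},
    {"rx":0,"ry":0,"rz":-0.087,"x":0,"y":0,"z":0.04,"fingers":0},
    {"rx":0,"ry":0,"rz":-0.087,"x":0,"y":0,"z":0.065,"fingers":0},
    {"rx":0,"ry":0,"rz":-0.087,"x":0,"y":0,"z":0.085,"fingers":0},
    {"rx":0,"ry":0,"rz":-0.087,"x":0,"y":0,"z":0.085,"fingers":0},
    {"rx":0,"ry":0,"rz":-0.087,"x":-0.004,"y":0,"z":0.085,"fingers":0},
    {"rx":0,"ry":0,"rz":-0.087,"x":-0.008,"y":0.001,"z":0.085,"fingers":0}
  ]
}}

```text
time: 20.98
tcp_pos: [0.4846, 0.0696, 0.3066]
eef_rot: [-3.14, 0.0, -1.581]
wrist_force: [2.0, -4.2, -0.7]
finger_gap: 0.0001
finger_force: 1.6
```

```bash
python3 -c "
from h import *
chk(1)"
```

```text
t 20.975 F [ 2.  -4.2 -0.7] tq [-0.67 -0.28 -0.  ] behind 0.0176 radius 0.0338 q 0.459 rest 2.683 [0.4846 0.0696 0.3066] [-0.03  0.21 -0.31  1.06  0.   -1.59]
```

Call:
{"fn": "drive_tool", "kwargs": {
  "steps": [
    {"rx":0,"ry":0,"rz":0.175,"x":-0.0062,"y":0.0026,"z":0,"fingers":0},
    {"rx":0,"ry":0,"rz":0.35,"x":-0.0127,"y":0.0041,"z":0,"fingers":0},
    {"rx":0,"ry":0,"rz":0.524,"x":-0.0194,"y":0.0044,"z":0,"fingers":0},
    {"rx":0,"ry":0,"rz":0.698,"x":-0.0261,"y":0.0036,"z":0,"fingers":0},
    {"rx":0,"ry":0,"rz":0.873,"x":-0.0325,"y":0.0016,"z":0,"fingers":0},
    {"rx":0,"ry":0,"rz":1.047,"x":-0.0384,"y":-0.0014,"z":0,"fingers":0},
    {"rx":0,"ry":0,"rz":1.222,"x":-0.0438,"y":-0.0055,"z":0,"fingers":0},
    {"rx":0,"ry":0,"rz":1.396,"x":-0.0484,"y":-0.0104,"z":0,"fingers":0}
  ]
}}

```text
time: 21.98
tcp_pos: [0.4945, 0.118, 0.3057]
eef_rot: [-3.141, -0.002, -2.982]
wrist_force: [-2.9, -2.6, -3.7]
finger_gap: 0.0003
finger_force: 1.8
```

```bash
python3 -c "
from h import *
chk(1)"
```

```text
t 21.975 F [-2.9 -2.6 -3.7] tq [-0.36  0.73  0.02] behind 0.0188 radius 0.0347 q 1.860 rest 1.281 [0.4945 0.118  0.3057] [ 0.07  0.24 -0.26  1.07 -0.   -0.09]
```

Call:
{"fn": "drive_tool", "kwargs": {
  "steps": [
    {"rx":0,"ry":0,"rz":0.175,"x":-0.0062,"y":0.0026,"z":0,"fingers":0},
    {"rx":0,"ry":0,"rz":0.35,"x":-0.0127,"y":0.0041,"z":0,"fingers":0},
    {"rx":0,"ry":0,"rz":0.524,"x":-0.0194,"y":0.0044,"z":0,"fingers":0},
    {"rx":0,"ry":0,"rz":0.698,"x":-0.0261,"y":0.0036,"z":0,"fingers":0},
    {"rx":0,"ry":0,"rz":0.873,"x":-0.0325,"y":0.0016,"z":0,"fingers":0},
    {"rx":0,"ry":0,"rz":1.047,"x":-0.0384,"y":-0.0014,"z":0,"fingers":0},
    {"rx":0,"ry":0,"rz":1.222,"x":-0.0438,"y":-0.0055,"z":0,"fingers":0},
    {"rx":0,"ry":0,"rz":1.28,"x":-0.0464,"y":-0.0099,"z":0,"fingers":0}
  ]
}}

```text
time: 22.98
tcp_pos: [0.5415, 0.1172, 0.3056]
eef_rot: [-3.141, -0.007, 2.024]
wrist_force: [-11.2, 24.8, 2.6]
finger_gap: 0.0003
finger_force: 13.5
```

Call:
{"fn": "drive_tool", "kwargs": {
  "steps": [
    {"rx":0,"ry":0,"rz":0,"x":-0.001,"y":0,"z":0,"fingers":0}
  ]
}}

```text
time: 23.1
tcp_pos: [0.5415, 0.117, 0.3056]
eef_rot: [-3.141, -0.008, 2.028]
wrist_force: [-9.4, 21.1, 0.7]
finger_gap: -0.0001
finger_force: 11.5
```

```bash
python3 -c "
from h import *
chk(1)
u=lambda t:np.array([np.cos(t),np.sin(t)])
go(C-u(Y)*(.017+.008+.0145+.02),.343,Y+np.pi/2)"
```

```text
t 23.1 F [-9.4 21.1  0.7] tq [4.21 1.96 0.02] behind 0.0170 radius 0.0339 q 3.133 rest 0.008 [0.5415 0.117  0.3056] [ 0.06  0.31 -0.16  1.1   0.01  1.17]
t 23.1 yaw 116.2 -> 70.7 x -0.0625 y -0.0764 z -0.0374 rz 0.794 j [ 0.06  0.31 -0.16  1.1   0.01  1.17] F [-9.4 21.1  0.7]
```

Call:
{"fn": "drive_tool", "kwargs": {
  "steps": [
    {"rx":0,"ry":0,"rz":0,"x":0.006,"y":0,"z":0,"fingers":0},
    {"rx":0,"ry":0,"rz":0,"x":0.013,"y":0,"z":-0.03,"fingers":0},
    {"rx":0,"ry":0,"rz":0.15,"x":0.013,"y":0,"z":-0.085,"fingers":0},
    {"rx":0,"ry":0,"rz":0.794,"x":-0.03,"y":-0.03,"z":-0.085,"fingers":0},
    {"rx":0,"ry":0,"rz":0.794,"x":-0.062,"y":-0.076,"z":-0.085,"fingers":0},
    {"rx":0,"ry":0,"rz":0.794,"x":-0.062,"y":-0.076,"z":-0.085,"fingers":0},
    {"rx":0,"ry":0,"rz":0.794,"x":-0.062,"y":-0.076,"z":-0.085,"fingers":0},
    {"rx":0,"ry":0,"rz":0.794,"x":-0.062,"y":-0.076,"z":-0.06,"fingers":0}
  ]
}}

```text
time: 24.1
tcp_pos: [0.5023, 0.0254, 0.3676]
eef_rot: [3.137, -0.001, 1.231]
wrist_force: [0.1, -0.2, -0.9]
finger_gap: 0.0003
finger_force: 0.0
```

```bash
python3 -c "
from h import *
u=lambda t:np.array([np.cos(t),np.sin(t)])
go(C-u(Y)*(.017+.008+.0145+.02),.343,Y+np.pi/2)
k=arm.calibration('wrist');im=arm.read_camera('wrist')
for X in (np.r_[C-.017*u(Y),.183],np.r_[C-.06*u(Y),.17]):
    v=P(k)@np.r_[X,1];cv2.circle(im,(int(v[0]/v[2]),int(v[1]/v[2])),4,(0,0,255),-1)
cv2.imwrite('pics/w5.png',im)"
```

```text
t 24.1 yaw 70.5 -> 70.7 x 0.0011 y -0.0023 z 0.0246 rz -0.003 j [-0.12  0.19 -0.16  1.21 -0.    1.79] F [ 0.1 -0.2 -0.9]
```

View pics/w5.png

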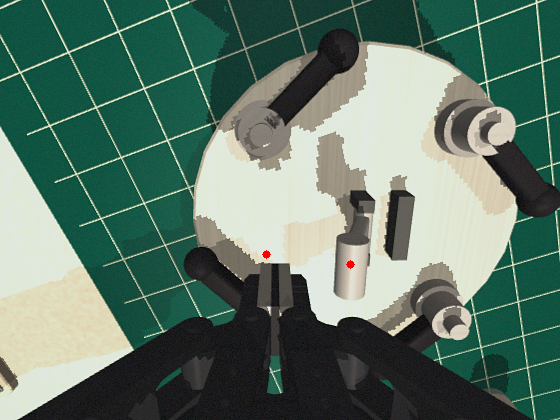

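Call:
{"fn": "drive_tool", "kwargs": {
  "steps": [
    {"rx":0,"ry":0,"rz":0,"x":0.001,"y":0,"z":0.02,"fingers":0},
    {"rx":0,"ry":0,"rz":0,"x":0.001,"y":0,"z":0.025,"fingers":0},
    {"rx":0,"ry":0,"rz":0,"x":0.001,"y":0.01,"z":0.025,"fingers":0},
    {"rx":0,"ry":0,"rz":0,"x":0.001,"y":0.02,"z":0.025,"fingers":0},
    {"rx":0,"ry":0,"rz":0,"x":0.001,"y":0.03,"z":0.025,"fingers":0},
    {"rx":0,"ry":0,"rz":0,"x":0.001,"y":0.04,"z":0.025,"fingers":0},
    {"rx":0,"ry":0,"rz":0,"x":0.001,"y":0.046,"z":0.025,"fingers":0},
    {"rx":0,"ry":0,"rz":0,"x":0.001,"y":0.05,"z":0.025,"fingers":0}
  ]
}}

```text
time: 25.15
tcp_pos: [0.5497, 0.0098, 0.3408]
eef_rot: [-3.141, -0.0, 1.232]
wrist_force: [-4.3, 1.3, 2.3]
finger_gap: 0.0005
finger_force: 2.6
```

Call:
{"fn": "drive_tool", "kwargs": {
  "steps": [
    {"rx":0,"ry":0,"rz":0,"x":0,"y":0.002,"z":0,"fingers":0},
    {"rx":0,"ry":0,"rz":0,"x":0,"y":0.003,"z":0,"fingers":0}
  ]
}}

```text
time: 25.4
tcp_pos: [0.5521, 0.0089, 0.3405]
eef_rot: [-3.14, -0.0, 1.232]
wrist_force: [-4.1, 2.5, 1.5]
finger_gap: -0.0002
finger_force: 2.8
```

```bash
python3 -c "
from h import *
s=arm.sense();d=s['tcp_pos'][:2]-C
print(d@[np.cos(Y),np.sin(Y)],d@[-np.sin(Y),np.cos(Y)],s['wrist_force'])
im=arm.read_camera('side');cv2.imwrite('pics/s3.png',cv2.resize(im[130:320,150:400],(800,600)))"
```

```text
-0.004783231658006519 -0.00015541706271703153 [-4.1466482   2.48740098  1.46115702]
```

Call:
{"fn": "drive_tool", "kwargs": {
  "steps": [
    {"rx":0,"ry":0,"rz":0,"x":0,"y":0.002,"z":0,"fingers":0},
    {"rx":0,"ry":0,"rz":0,"x":0,"y":0.004,"z":0,"fingers":0},
    {"rx":0,"ry":0,"rz":0,"x":0,"y":0.004,"z":0,"fingers":0}
  ]
}}

```text
time: 25.82
tcp_pos: [0.554, 0.0083, 0.3402]
eef_rot: [-3.135, 0.0, 1.233]
wrist_force: [-17.6, 5.6, 8.3]
finger_gap: 0.0001
finger_force: 9.5
```

Call:
{"fn": "drive_tool", "kwargs": {
  "steps": [
    {"rx":0,"ry":0,"rz":0,"x":0,"y":0,"z":0,"fingers":0},
    {"rx":0,"ry":0,"rz":0,"x":0,"y":-0.012,"z":0,"fingers":0},
    {"rx":0,"ry":0,"rz":0,"x":0,"y":-0.024,"z":0,"fingers":0},
    {"rx":0,"ry":0,"rz":0,"x":0,"y":-0.036,"z":0,"fingers":0},
    {"rx":0,"ry":0,"rz":0,"x":0,"y":-0.048,"z":0,"fingers":0},
    {"rx":0,"ry":0,"rz":0,"x":0,"y":-0.06,"z":0,"fingers":0},
    {"rx":0,"ry":0,"rz":0,"x":0,"y":-0.065,"z":-0.05,"fingers":0},
    {"rx":0,"ry":0,"rz":0,"x":0,"y":-0.065,"z":-0.1,"fingers":0}
  ]
}}

```text
time: 26.82
tcp_pos: [0.494, 0.0293, 0.4421]
eef_rot: [3.142, 0.0, 1.232]
wrist_force: [1.5, -0.7, 0.6]
finger_gap: 0.0003
finger_force: 0.0
```

```bash
python3 -c "
from h import *
s=arm.sense();print(s['tcp_pos'],s['wrist_force'])
im=arm.read_camera('side');cv2.imwrite('pics/s4.png',im)"
```

```text
[0.49400734 0.02930741 0.44210924] [ 1.52776068 -0.73244303  0.559869  ]
```

View pics/s4.png

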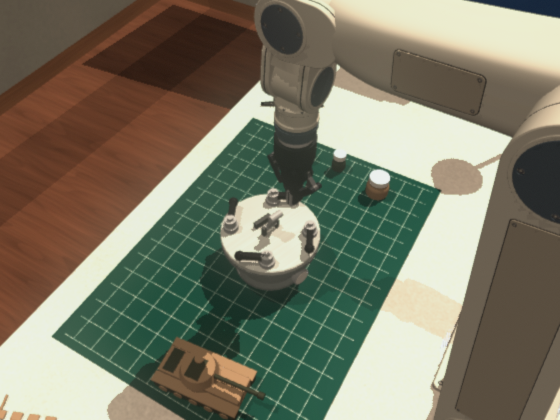

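The side view shows all four levers at their ends: nut0 at (231,210), nut1 at (252,257), nut2 at (309,238) and nut3 near (290,197). The relief lever is back at rest near (268,220), the bystanders are in place and the gripper is clear.

```bash
python3 -c "
from rig import arm
print(arm.job_done())"
```

```text
the job is handed in; nothing more can be done
None
```

I handed the job in at about 27 s. All four nuts are at their stops in cross order (nut0, nut2, nut3, nut1), the relief lever went to its stop and sprang back, and the model and jars look undisturbed. I did not measure the final lid height or level, and the hand-in returned no verdict.

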